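Make up two microscopy kits

TASK

Make up the two microscopy kits on the desk, everything standing upright on the floor of its own compartment. The oil-immersion kit goes in the two-compartment tray: the longest objective in the smaller compartment and the dropper bottle in the larger one; the pond-life kit goes in the three-compartment tray: the eyepiece in the middle, with the shortest objective and the glass vial in the two end compartments, either way round. Leave the middle-length objective standing where it is.

Things in the scene. Friction and masses are not known exactly. Their poses are not given: they have to be found in the camera images.
- objective_long: Steel microscope objective, a smooth upright cylinder 24 mm in diameter, 62 mm tall over all: straight-sided up to 54 mm, then tapering to a nose 10 mm across on top. The longest of three look-alike objectives. Loose, stands on its flat base, 110 g give or take. Origin: centre of the underside, z up.
- objective_middle: Steel microscope objective, a smooth upright cylinder 24 mm in diameter, 48 mm tall over all: straight-sided up to 40 mm, then tapering to a nose 14 mm across on top. The middle-length one of three look-alike objectives. Loose, stands on its flat base, 90 g give or take. Origin: centre of the underside, z up. Belongs to neither kit.
- objective_short: Steel microscope objective, a smooth upright cylinder 24 mm in diameter, 36 mm tall over all: straight-sided up to 28 mm, then tapering to a nose 18 mm across on top. The shortest of three look-alike objectives. Loose, stands on its flat base, 70 g give or take. Origin: centre of the underside, z up.
- eyepiece: Microscope eyepiece standing on its eye end: black cylinder 34 mm in diameter and 34 mm tall, with a bright steel tube 23 mm in diameter and 10 mm high on top (44 mm in all). Loose, about 90 g. Origin: centre of the underside, z up.
- dropper_bottle: Small white plastic dropper bottle: straight round body 32 mm in diameter up to 48 mm, then a shoulder and a pointed nozzle, 80 mm tall in all. Loose, about 50 g. Origin: centre of the underside, z up.
- vial: Small glass specimen vial with a paper band and a white cap: straight round body 30 mm in diameter up to 36 mm, neck, then a cap 22 mm in diameter, 54 mm tall in all. Loose, about 50 g. Origin: centre of the underside, z up.
- tray_two: Shallow kit tray with two unequal compartments, grey floor, white rims; fixed, turned any way. 136 x 64 mm outside; rims and divider 4 mm thick, rising to 12 mm above the desk; floor 4 mm thick. Origin: centre of the underside; x along the row. Smaller compartment (48 along x, 56 mm along y) centred at x = -40 mm, larger (76 x 56 mm) at x = +26 mm, y = 0.
- tray_three: Shallow kit tray with three compartments in a row, grey floor, white rims; fixed, turned any way. 168 x 64 mm outside; rims and dividers 4 mm thick, rising to 12 mm above the desk; floor 4 mm thick. Origin: centre of the underside; x along the row. Middle compartment (56 along x, 56 mm along y) at x = 0, end ones (48 x 56 mm) at x = -56 and +56 mm. Fingers closing along y clear the neighbours.

How it is judged:
At the end, for the whole second after the job is handed in: All five stand in the compartments named in the goal: axis inside the compartment, underside within 3 mm of the tray floor, upright within 0.1 rad, at rest (under 0.02 m/s). The middle-length objective stands upright within 30 mm of its start (y of objective_long in the frame of tray_two between -0.028 and 0.028 m and z of objective_long in the frame of tray_two between 0.001 and 0.007 m and angle between each of objective_long, dropper_bottle, eyepiece, objective_short, vial, objective_middle's own z axis and vertical below 0.1 rad and linear speed of each of objective_long, dropper_bottle, eyepiece, objective_short, vial below 0.02 m/s and x of objective_long in the frame of tray_two between -0.064 and -0.016 m and y of dropper_bottle in the frame of tray_two between -0.028 and 0.028 m and z of dropper_bottle in the frame of tray_two between 0.001 and 0.007 m and x of dropper_bottle in the frame of tray_two between -0.012 and 0.064 m and y of eyepiece in the frame of tray_three between -0.028 and 0.028 m and z of eyepiece in the frame of tray_three between 0.001 and 0.007 m and x of eyepiece in the frame of tray_three between -0.028 and 0.028 m and y of objective_short in the frame of tray_three between -0.028 and 0.028 m and z of objective_short in the frame of tray_three between 0.001 and 0.007 m and y of vial in the frame of tray_three between -0.028 and 0.028 m and z of vial in the frame of tray_three between 0.001 and 0.007 m and ((x of objective_short in the frame of tray_three between 0.032 and 0.08 m and x of vial in the frame of tray_three between -0.08 and -0.032 m) or (x of objective_short in the frame of tray_three between -0.08 and -0.032 m and x of vial in the frame of tray_three between 0.032 and 0.08 m)) and distance of objective_middle from where it was at the start of the episode below 0.03 m); the robot touches nothing.
It fails at once if the middle-length objective is shifted more than 30 mm or knocked over (distance of objective_middle from where it was at the start of the episode above 0.03 m or angle between objective_middle's own z axis and vertical above 0.3 rad).
It also fails if it takes over 128 s, if anything falls off the work surface, if the arm or the gripper's body presses on something with over 40 N, if the wrist force passes 120 N, or if a joint passes its speed limit or range.

ROBOT

A 6-joint arm with a two-finger parallel gripper is mounted at the origin on the work surface. World frame = base frame: x ahead of the robot, y to its left, z up, the work surface at z = 0. Lengths are in m, angles in rad, forces in N, time in s.
With the tool pointing down it reaches from about 0.4 to 0.825 m from the base axis. Payload 7 kg.
Tool frame: the origin (TCP) lies midway between the tips of the shut fingers; the grasp point (between the pads) lies 19 mm behind it (grip_point_offset is the distance from the TCP to the grasp point, in m); z points along the fingers, y is the line along which they close (so a half turn about z gives the same grasp; the last joint's range is limited). The gripper opens to 88 mm and grips with 3 to 60 N. Pads are 19 mm wide; open, the fingers measure 130 mm over their backs; the gripper's body (78 mm by 193 mm) begins 47 mm behind the grasp point.
Start: joints at [1.572, 0.359, 0.012, 0, -1.224, -0.288], TCP at [0.191, 0.647, 0.227] pointing down, gripper open.
Joint ranges: [-3.07, 3.07], [-1.43, 2.12], [-1.02, 1.25], [-3.03, 1.67], [-3.05, -0], [-3.03, 3.03]. Speed limits (rad/s): [2.39, 2.39, 3.01, 3.14, 3.14, 3.14].

INTERFACE

Orientations are given as [roll, pitch, yaw] about the fixed x, y, z axes, in that order (R = Rz(yaw) Ry(pitch) Rx(roll)).
In Python, from station import get_state, grab_frame, camera_params, job_done, grip_point_offset gives the robot as it stands.
- The arm moves only by the shell command python3 -m creep 'ROWS' [FORCE]. ROWS is JSON, a list that holds one entry, the list of rows, each a list of 7 numbers: the finger opening in cm, from 0 to 8.76, then the shift along the tool's x, y, z in cm, then the turn, a rotation vector about the tool's x, y, z in rad. In form: [[[fingers, tx, ty, tz, wx, wy, wz], ...]]. A call has 1 to 20 rows; each row is the pose to reach, as a shift and turn from the pose commanded when the call began, along the tool's axes at that moment; what a row does not reach only later rows make up. A row lasts 1/8 s, in which the tool goes at most 62.5 mm and 10.7 degrees, less where a joint would pass 70% of its speed; a pose out of reach is approached as far as the arm can. A call with a gripper value outside its range is refused whole. The fingers move at their own pace and stop on an object; FORCE is the grip in N (left out, the last holds). Time passes only in rows, so rows that repeat a pose let the fingers close. It gives the time, the measured TCP pose, the force, the opening and the grip force at its end, in the units of the state.
- get_state(): the state, without advancing time (a new reading comes with each control period).
- grab_frame(name): name is "side" or "top"; returns the picture (400x640x3 uint8, blue, green, red); there is no depth.
- camera_params(name): a dict with "vertical_fov" (degrees; the focal length in pixels is half the picture's height over the tangent of half this angle, whatever the lens; pixels are square), "cx", "cy" (the principal point, pixels), "view" (4x4, takes a point from world to camera coordinates). Camera axes: x right, y down, z forward; pixel columns grow to the right and rows downward; lengths in m; the calibration is good to about 2 mm. A picture is of the moment at which its call begins. camera_params takes no time and is no camera call.
- job_done(): hands the job in; it is judged then, once.
The state is a dict: "t": time; "q": joint angles; "qd": joint speeds; "joint_efforts": joint torques, N m; "eef_pos": TCP position; "ee_rot": TCP orientation; "force": force on the tool from outside, world axes, zero at the start; "moment": the same for the moment, N m; "width": finger opening in m; "gripper_force": force on a finger pad.
Only numpy, scipy, OpenCV 4.12 (cv2) and the standard library are available. Lean on these libraries where they do the work, as an engineer would, in place of code of your own. Each camera call takes 0.05 s, during which the arm holds its last target. There are 200 camera calls.

## Working session

There is one attempt and no reset: what is moved stays moved. The work goes in short steps, Python scripts to look and compute and a shell command to move; the robot and the scene stay as the last step left them, time stands still between calls to the robot, and variables do not carry over. Pictures are saved under pics/ and viewed, at most 17 in all, crops included, and the job is handed in when it is done.

```bash
mkdir -p pics; ls; python3 - <<'E'
from station import *
import cv2
for n in("top","side"):
    cv2.imwrite(f"pics/{n}0.png",grab_frame(n)); print(n,camera_params(n))
s=get_state();print(s,grip_point_offset)
E
```

```text
pics
top {'vertical_fov': 56.04736475342407, 'cx': 326.87291862382955, 'cy': 205.56452243353368, 'view': array([[-0.02315946, -0.99955774,  0.01865366, -0.00486482],
       [-0.98474367,  0.01958949, -0.17290505,  0.52476398],
       [ 0.17246317, -0.02237347, -0.98476184,  0.69765106],
       [ 0.        ,  0.        ,  0.        ,  1.        ]])}
side {'vertical_fov': 53.38160310921887, 'cx': 316.430738532039, 'cy': 199.00868535966072, 'view': array([[ 0.71450087, -0.699553  ,  0.01068251, -0.38563612],
       [-0.39737439, -0.41833761, -0.81675408,  0.23973253],
       [ 0.57583166,  0.57932654, -0.57688703,  0.48162734],
       [ 0.        ,  0.        ,  0.        ,  1.        ]])}
{'t': 0.1, 'q': array([ 1.57208293e+00,  3.59265868e-01,  1.11616982e-02, -2.75899740e-04,
       -1.22407420e+00, -2.88123592e-01]), 'qd': array([ 0.00015649, -0.00113054,  0.00353113,  0.00074499,  0.0002104 ,
       -0.00024069]), 'joint_efforts': array([-2.24352902e-03, -5.84158587e+01,  2.93751329e+01,  7.01546654e+00,
        1.01418103e-02, -5.26137683e-05]), 'eef_pos': array([0.19086961, 0.64701416, 0.22575907]), 'ee_rot': array([ 3.14019387e+00, -1.44054638e-04, -2.86930826e-01]), 'force': array([ 0.38340583,  0.65191628, -0.33723107]), 'moment': array([0.00329232, 0.0106148 , 0.00596255]), 'gripper_force': 0.0, 'width': 0.08783650548344912} 0.0188
```

View pics/top0.png

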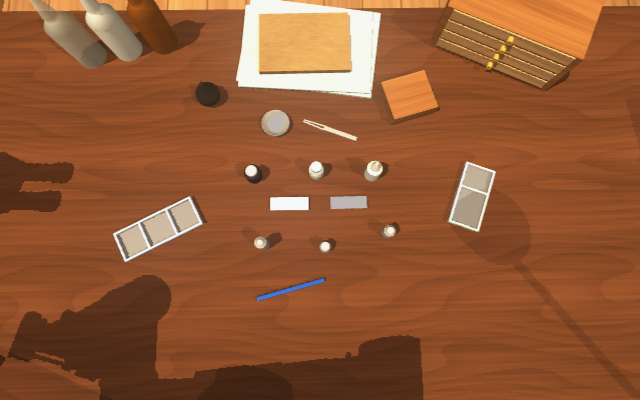

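View pics/side0.png

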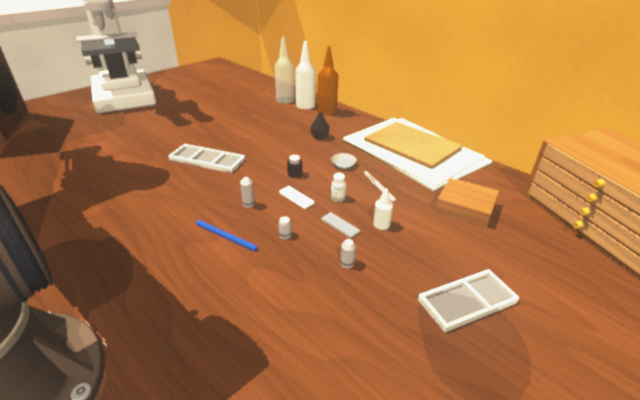

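Top view: eyepiece (252,173), vial (316,170), dropper (374,170), and objectives at (260,242), (325,246) and (389,231). The three-compartment tray is at (158,228) and the two-compartment tray at (472,196). I need zooms for exact pixels.

```bash
python3 - <<'E'
import cv2,numpy as np
t=cv2.imread("pics/top0.png");s=cv2.imread("pics/side0.png")
def crop(im,x,y,w,h,k,n):
    c=cv2.resize(im[y:y+h,x:x+w],None,fx=k,fy=k,interpolation=cv2.INTER_CUBIC)
    for i in range(0,w,20):
        cv2.putText(c,str(x+i),(i*k,10),0,.35,(0,255,255),1);cv2.line(c,(i*k,12),(i*k,18),(0,255,255),1)
    for j in range(0,h,20):
        cv2.putText(c,str(y+j),(0,j*k+4),0,.35,(0,255,255),1);cv2.line(c,(24,j*k),(30,j*k),(0,255,255),1)
    cv2.imwrite(n,c)
crop(t,230,150,180,110,4,"pics/topc.png");crop(s,230,145,175,130,4,"pics/sidec.png")
for n,im,rs in(("top",t,((105,185,110,85),(440,150,65,90))),("side",s,((160,135,95,45),(410,260,120,75)))):
  for x,y,w,h in rs:
    c=cv2.cvtColor(im[y:y+h,x:x+w],cv2.COLOR_BGR2HSV)
    m=((c[...,1]<75)&(c[...,2]>100)).astype(np.uint8)
    k,l,st,_=cv2.connectedComponentsWithStats(m);i=1+st[1:,4].argmax()
    p=cv2.findContours((l==i).astype(np.uint8),0,2)[0][0]
    hu=cv2.convexHull(p);q=cv2.approxPolyN(hu,4,ensure_convex=True) if hasattr(cv2,"approxPolyN") else hu
    print(n,st[i],(q.reshape(-1,2)+[x,y]).tolist())
E
```

```text
top [   8   11   90   66 2791] [[203, 223], [125, 263], [112, 233], [190, 195]]
top [   8   12   48   70 2052] [[496, 171], [478, 232], [447, 221], [466, 161]]
side [   9    9   76   28 1273] [[248, 155], [231, 172], [163, 158], [184, 143]]
side [   9    9  100   63 3548] [[523, 300], [445, 332], [414, 295], [488, 268]]
```

View pics/topc.png

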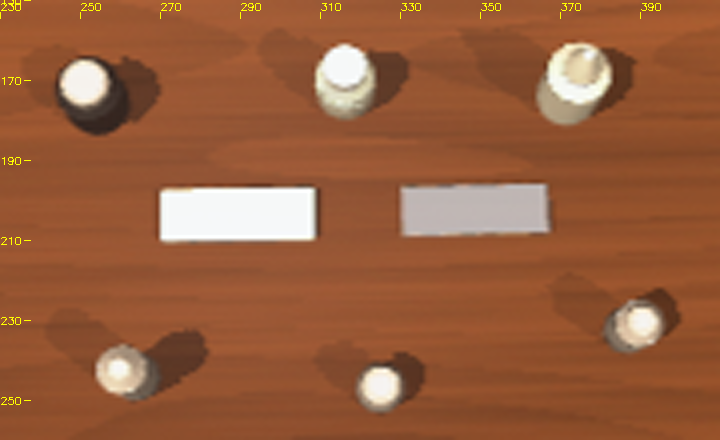

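View pics/sidec.png

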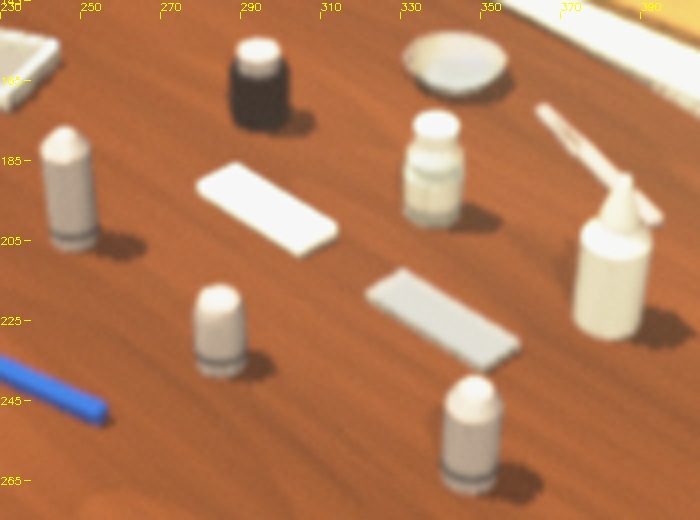

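```bash
cat > fit.py <<'E'
import numpy as np,itertools
from scipy.optimize import least_squares
from station import camera_params
C={n:camera_params(n) for n in("top","side")}
def proj(n,P,k):
    c=C[n];V=c["view"];p=np.atleast_2d(P)@V[:3,:3].T+V[:3,3];u=p[:,:2]/p[:,2:]
    u=u*(1+k*(u**2).sum(1,keepdims=True))
    return u*(200/np.tan(np.radians(c["vertical_fov"]/2)))+[c["cx"],c["cy"]]
V=C["side"]["view"];cs=-V[:3,:3].T@V[:3,3]
# name: top nose px, side nose px, side front-bottom px, radius
O=dict(eyepiece=((251.2,170.5),(294.7,156.3),(295,177.7),.017),vial=((316.5,166.5),(339.2,175.2),(338,201.5),.015),
 dropper=((377,164),(386.2,189.2),(382.2,229.5),.016),objA=((259.7,242.5),(246.2,177.5),(248.7,207.5),.012),
 objB=((325.2,246),(284.7,217.5),(284.7,239),.012),objC=((390.5,231.2),(349,240.5),(347.5,268.5),.012))
T=dict(three=(.168,[[203,223],[125,263],[112,233],[190,195]],[[231,172],[163,158],[184,143],[248,155]]),
       two=(.136,[[478,232],[447,221],[466,161],[496,171]],[[445,332],[414,295],[488,268],[523,300]]))
E
cat > run.py <<'E'
from fit import *
def corners(L,x,y,a):
    c=np.array([[1,1],[1,-1],[-1,-1],[-1,1]])*[L/2,.032]
    R=np.array([[np.cos(a),-np.sin(a)],[np.sin(a),np.cos(a)]])
    return np.c_[c@R.T+[x,y],np.full(4,.011)]
def match(d,p): # best assignment among all orderings
    return min((d[list(q)]-p for q in itertools.permutations(range(4))),key=lambda e:(e**2).sum())
def res(v,full=False):
    kt,ks=v[:2];r=[]
    for i,(n,(a,b,c,rad)) in enumerate(O.items()):
        x,y,h=v[2+3*i:5+3*i];d=cs[:2]-[x,y];d=d/np.linalg.norm(d)*rad
        r+=[proj("top",[x,y,h],kt)[0]-a,proj("side",[x,y,h],ks)[0]-b,proj("side",[x+d[0],y+d[1],0],ks)[0]-c]
    for i,(n,(L,a,b)) in enumerate(T.items()):
        P=corners(L,*v[20+3*i:23+3*i])
        r+=list(match(proj("top",P,kt),np.array(a)))+list(match(proj("side",P,ks),np.array(b)))
    return np.array(r) if full else np.ravel(r)
g=lambda px,z:least_squares(lambda q:proj("top",[q[0],q[1],z],0)[0]-px,[.5,0]).x
v=[0,0]
for a,_,_,_ in O.values(): v+=[*g(a,.05),.05]
for L,a,b in T.values():
    w=np.array([g(np.array(p),.011) for p in a]);e=w-np.roll(w,-1,0);m=e[np.linalg.norm(e,axis=1).argmax()]
    v+=[*w.mean(0),np.arctan2(m[1],m[0])]
s=least_squares(res,v,loss="soft_l1");v=s.x
print("k",v[:2])
for i,n in enumerate(O): print(n,v[2+3*i:5+3*i].round(4))
for i,n in enumerate(T): print(n,v[20+3*i:23+3*i].round(4))
print(res(v,True).round(1).tolist())
E
python3 run.py
```

```text
k [0.06635858 0.12610752]
eyepiece [0.6008 0.133  0.0474]
vial [0.6047 0.0026 0.0558]
dropper [ 0.6011 -0.1146  0.0805]
objA [0.4562 0.1122 0.0647]
objB [ 0.4471 -0.0112  0.0412]
objC [ 0.4755 -0.1396  0.0511]
three [0.4916 0.3222 2.0353]
two [ 0.5449 -0.3171 -0.3593]
[[0.0, -1.3], [-0.5, 0.3], [-0.2, 1.3], [0.1, -1.4], [-0.3, 0.3], [-0.4, 0.9], [0.4, -1.7], [-0.0, 0.4], [-1.4, 0.3], [0.1, -1.6], [-0.9, 0.1], [-0.1, 0.7], [0.0, -0.9], [-0.8, 0.1], [0.2, 0.6], [0.5, -2.5], [-0.2, 0.2], [-0.8, 0.3], [1.2, -0.4], [-0.7, -0.6], [-0.6, 0.7], [0.9, 0.2], [0.5, -2.2], [3.1, -1.3], [-1.6, 1.7], [-3.2, 1.7], [-0.5, -0.1], [0.1, 0.5], [-0.8, 0.2], [-1.0, -0.1], [0.2, -2.2], [2.7, 0.7], [0.6, 2.7], [-0.9, 0.6]]
```

Triangulated heights identify A as long (0.065), B as short (0.041) and C as middle (0.051). All are about 2 mm too high. In the top view the two-compartment tray's smaller compartment is the far one (+x). Next is a small helper that gives shifts in tool axes.

```bash
cat > go.py <<'E'
# usage: go.py x y z yaw -> shift (cm) and turn (rad) in current tool axes
import sys,numpy as np
from scipy.spatial.transform import Rotation as Ro
from station import get_state
a=list(map(float,sys.argv[1:5]));s=get_state();R=Ro.from_euler("xyz",s["ee_rot"])
d=R.inv().apply(np.array(a[:3])-s["eef_pos"])*100
w=(R.inv()*Ro.from_euler("xyz",[np.pi,0,a[3]])).as_rotvec()
print("t",round(s["t"],2),"shift cm",d.round(2),"turn",w.round(3),"width",round(s["width"],4),"gf",round(s["gripper_force"],1))
E
python3 go.py .456 .112 .15 -.36; python3 - <<'E'
from fit import *
for px in((123,108),(95,105),(155,105)):print(least_squares(lambda q:proj("side",[q[0],q[1],0],.126)[0]-px,[.5,.5]).x)
E
```

```text
t 0.1 shift cm [40.57 43.8   7.64] turn [ 0.001 -0.     0.073] width 0.0878 gf 0.0
[0.4837749 0.7433053]
[0.43533902 0.81097971]
[0.56123124 0.70892755]
```

```bash
python3 -m creep '[[[8.7,20,22,0,0,0,0],[8.7,20,22,0,0,0,0],[8.7,20,22,0,0,0,0],[8.7,20,22,0,0,0,0],[8.7,20,22,0,0,0,0],[8.7,40.6,43.8,7.6,0,0,0.073],[8.7,40.6,43.8,7.6,0,0,0.073],[8.7,40.6,43.8,7.6,0,0,0.073],[8.7,40.6,43.8,7.6,0,0,0.073],[8.7,40.6,43.8,7.6,0,0,0.073],[8.7,40.6,43.8,7.6,0,0,0.073],[8.7,40.6,43.8,7.6,0,0,0.073],[8.7,40.6,43.8,7.6,0,0,0.073]]]' 20; python3 go.py .456 .112 .02 -.36
python3 - <<'E'
from station import *
import cv2
a=grab_frame("top")[140:340,180:460];b=grab_frame("side")[60:260,130:410]
cv2.imwrite("pics/h1.png",cv2.resize(cv2.hconcat([a,b]),(800,286)))
E
```

```text
t: 1.72
eef_pos: [0.4564, 0.1135, 0.1509]
ee_rot: [-3.141, -0.0, -0.358]
force: [-0.1, -0.4, -0.0]
width: 0.087
gripper_force: 0.0
t 1.73 shift cm [1.000e-02 1.600e-01 1.309e+01] turn [-0.001 -0.     0.002] width 0.087 gf 0.0
```

View pics/h1.png

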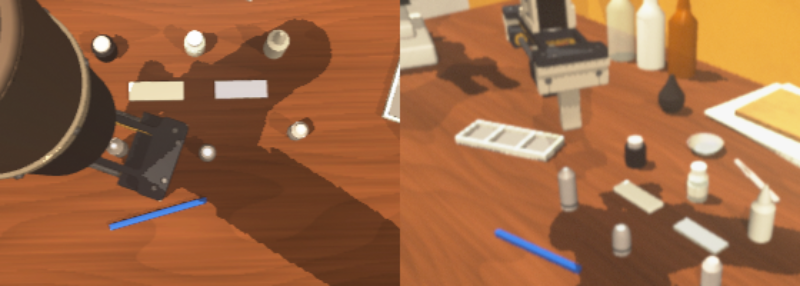

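The long objective shows between the open fingers (left panel, about (117,147)), so the estimate holds. Descending and gripping.

```bash
python3 -m creep '[[[8.7,0,0.15,5,0,0,0],[8.7,0,0.15,9,0,0,0],[8.7,0,0.15,11.5,0,0,0],[8.7,0,0.15,13.1,0,0,0],[8.7,0,0.15,13.1,0,0,0],[0.5,0,0.15,13.1,0,0,0],[0.5,0,0.15,13.1,0,0,0],[0.5,0,0.15,13.1,0,0,0],[0.5,0,0.15,13.1,0,0,0],[0.5,0,0.15,13.1,0,0,0],[0.5,0,0.15,13.1,0,0,0],[0.5,0,0.15,13.1,0,0,0]]]' 25; python3 go.py .456 .112 .15 -.36
```

```text
t: 3.32
eef_pos: [0.4561, 0.1112, 0.0196]
ee_rot: [-3.141, -0.0, -0.36]
force: [0.8, 0.2, -0.4]
width: 0.0231
gripper_force: 25.1
t 3.33 shift cm [ -0.04  -0.08 -13.04] turn [-0. -0.  0.] width 0.0231 gf 25.1
```

```bash
python3 go.py .5823 -.3312 .15 -.36; python3 -m creep '[[[0.5,0,0,-5,0,0,0],[0.5,0,0,-13,0,0,0],[0.5,0,0,-13,0,0,0],[0.5,0,0,-13,0,0,0]]]'; python3 go.py .5823 -.3312 .15 -.36
```

```text
t 3.33 shift cm [ 27.39  36.96 -13.04] turn [-0. -0.  0.] width 0.0231 gf 25.1
t: 3.82
eef_pos: [0.4565, 0.1115, 0.1508]
ee_rot: [-3.139, -0.002, -0.36]
force: [-0.2, -0.3, -2.1]
width: 0.0234
gripper_force: 25.0
t 3.83 shift cm [2.737e+01 3.700e+01 2.000e-02] turn [-0.003 -0.002  0.   ] width 0.0234 gf 25.0
```

```bash
python3 -m creep '[[[0.5,2.7,3.7,0,0,0,0],[0.5,5.5,7.4,0,0,0,0],[0.5,8.2,11.1,0,0,0,0],[0.5,11,14.8,0,0,0,0],[0.5,13.7,18.5,0,0,0,0],[0.5,16.4,22.2,0,0,0,0],[0.5,19.2,25.9,0,0,0,0],[0.5,21.9,29.6,0,0,0,0],[0.5,24.7,33.3,0,0,0,0],[0.5,27.4,37,0,0,0,0],[0.5,27.4,37,0,0,0,0],[0.5,27.4,37,0,0,0,0],[0.5,27.4,37,4,0,0,0],[0.5,27.4,37,8,0,0,0],[0.5,27.4,37,10,0,0,0],[0.5,27.4,37,10,0,0,0],[0.5,27.4,37,10,0,0,0]]]'; python3 go.py .5823 -.3312 .0236 -.36
python3 - <<'E'
from station import *
import cv2
a=grab_frame("top")[120:270,400:600];b=grab_frame("side")[210:360,370:570]
cv2.imwrite("pics/p1.png",cv2.resize(cv2.hconcat([a,b]),(800,300)))
E
```

```text
t: 5.95
eef_pos: [0.5828, -0.3313, 0.0505]
ee_rot: [3.141, -0.001, -0.359]
force: [0.6, 0.4, -1.0]
width: 0.0234
gripper_force: 25.0
t 5.95 shift cm [-0.05  0.01  2.69] turn [ 0.    -0.001  0.001] width 0.0234 gf 25.0
```

View pics/p1.png

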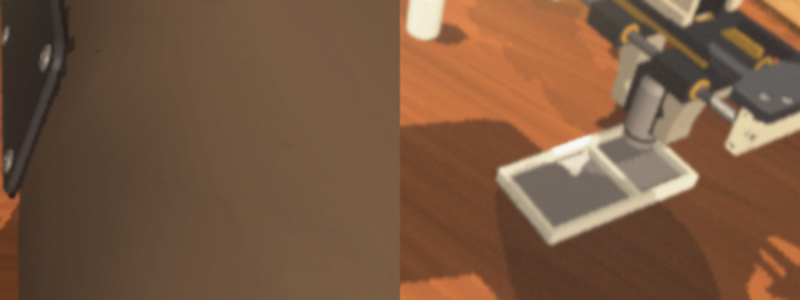

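The base will land near the centre of the smaller compartment. Lowering, releasing, rising.

```bash
python3 -m creep '[[[0.5,0,0,1.2,0,0,0],[0.5,0,0,2,0,0,0],[0.5,0,0,2.4,0,0,0],[0.5,0,0,2.6,0,0,0],[0.5,0,0,2.65,0,0,0],[0.5,0,0,2.65,0,0,0],[0.5,0,0,2.65,0,0,0]]]'; python3 -m creep '[[[4,0,0,0,0,0,0],[4,0,0,0,0,0,0],[5,0,0,0,0,0,0],[5,0,0,0,0,0,0],[5,0,0,-4,0,0,0],[8.7,0,0,-8,0,0,0],[8.7,0,0,-13,0,0,0],[8.7,0,0,-13,0,0,0],[8.7,0,0,-13,0,0,0]]]';python3 go.py .601 -.1146 .15 -.36
```

```text
t: 6.92
eef_pos: [0.5821, -0.3318, 0.0236]
ee_rot: [3.141, -0.0, -0.36]
force: [-3.4, 1.7, 5.4]
width: 0.0229
gripper_force: 25.0
t: 8.05
eef_pos: [0.5819, -0.3315, 0.153]
ee_rot: [-3.141, -0.0, -0.36]
force: [-0.9, 0.3, 0.4]
width: 0.0833
gripper_force: 0.0
t 8.05 shift cm [ -5.86 -20.98   0.31] turn [-0. -0. -0.] width 0.0833 gf 0.0
```

```bash
python3 -m creep '[[[8.7,-1.5,-5.2,0.3,0,0,0],[8.7,-3,-10.5,0.3,0,0,0],[8.7,-4.5,-16,0.3,0,0,0],[8.7,-5.9,-21,0.3,0,0,0],[8.7,-5.9,-21,0.3,0,0,0],[8.7,-5.9,-21,0.3,0,0,0]]]';  python3 go.py .601 -.1146 .022 -.36
python3 - <<'E'
from station import *
import cv2
a=grab_frame("top")[120:270,320:520];b=grab_frame("side")[170:320,340:540]
cv2.imwrite("pics/p2.png",cv2.resize(cv2.hconcat([a,b]),(800,300)))
E
```

```text
t: 8.8
eef_pos: [0.6002, -0.1142, 0.1489]
ee_rot: [3.141, 0.002, -0.359]
force: [-0.2, -0.1, -0.5]
width: 0.0869
gripper_force: 0.0
t 8.8 shift cm [ 0.11 -0.   12.69] turn [0.001 0.002 0.001] width 0.0869 gf 0.0
```

View pics/p2.png

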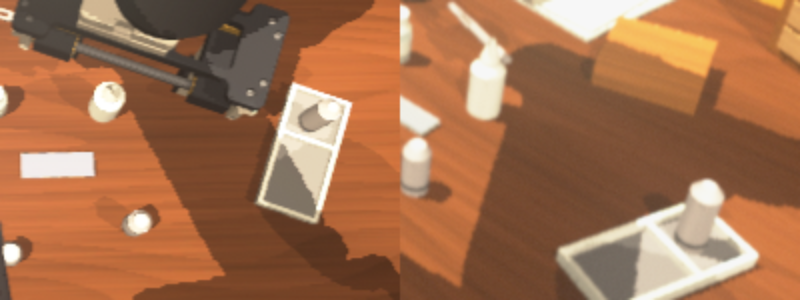

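The long objective stands upright in the smaller compartment. Gripping the bottle.

```bash
python3 -m creep '[[[8.7,0.1,0,5,0,0,0],[8.7,0.1,0,9,0,0,0],[8.7,0.1,0,11.5,0,0,0],[8.7,0.1,0,12.6,0,0,0],[8.7,0.1,0,12.6,0,0,0],[1.5,0.1,0,12.6,0,0,0],[1.5,0.1,0,12.6,0,0,0],[1.5,0.1,0,12.6,0,0,0],[1.5,0.1,0,12.6,0,0,0],[1.5,0.1,0,12.6,0,0,0],[1.5,0.1,0,12.6,0,0,0]]]' 15; python3 -m creep '[[[1.5,0,0,-5,0,0,0],[1.5,0,0,-10,0,0,0],[1.5,0,0,-13,0,0,0],[1.5,0,0,-13,0,0,0],[1.5,0,0,-13,0,0,0]]]'; python3 go.py .5206 -.3079 .15 -.36
```

```text
t: 10.28
eef_pos: [0.6018, -0.1147, 0.0241]
ee_rot: [-3.142, 0.0, -0.36]
force: [0.6, 0.1, 0.1]
width: 0.0325
gripper_force: 0.2
t: 10.9
eef_pos: [0.6012, -0.1147, 0.1534]
ee_rot: [3.142, 0.001, -0.36]
force: [0.2, -1.0, -0.6]
width: 0.0317
gripper_force: 15.0
t 10.9 shift cm [-0.74 20.92  0.35] turn [ 0.     0.001 -0.   ] width 0.0317 gf 15.0
```

```bash
python3 -m creep '[[[1.5,-0.2,4,0,0,0,0],[1.5,-0.3,8,0,0,0,0],[1.5,-0.5,12,0,0,0,0],[1.5,-0.6,16,0,0,0,0],[1.5,-0.7,20,0,0,0,0],[1.5,-0.7,20.9,0,0,0,0],[1.5,-0.7,20.9,0,0,0,0],[1.5,-0.7,20.9,4,0,0,0],[1.5,-0.7,20.9,8,0,0,0],[1.5,-0.7,20.9,10,0,0,0],[1.5,-0.7,20.9,11,0,0,0],[1.5,-0.7,20.9,11,0,0,0],[1.5,-0.7,20.9,11,0,0,0]]]';  python3 go.py .5206 -.3079 .028 -.36
python3 - <<'E'
from station import *
import cv2
b=grab_frame("side")[210:360,370:570]
cv2.imwrite("pics/p3.png",cv2.resize(b,(600,450)))
E
```

```text
t: 12.52
eef_pos: [0.5225, -0.3078, 0.0451]
ee_rot: [-3.142, -0.002, -0.359]
force: [-0.6, -0.3, -0.3]
width: 0.0315
gripper_force: 15.0
t 12.53 shift cm [-0.18  0.07  1.7 ] turn [-0.    -0.002  0.001] width 0.0315 gf 15.0
```

View pics/p3.png

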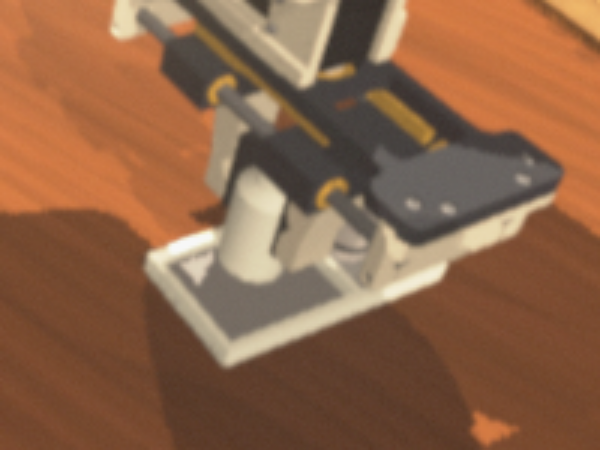

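The bottle is upright over the larger compartment. Lowering until contact.

```bash
python3 -m creep '[[[1.5,-0.1,0,0.8,0,0,0],[1.5,-0.1,0,1.2,0,0,0],[1.5,-0.1,0,1.4,0,0,0],[1.5,-0.1,0,1.5,0,0,0],[1.5,-0.1,0,1.5,0,0,0]]]'; python3 -m creep '[[[1.5,0,0,0.1,0,0,0],[1.5,0,0,0.15,0,0,0],[1.5,0,0,0.15,0,0,0]]]'
```

```text
t: 13.2
eef_pos: [0.5207, -0.3076, 0.029]
ee_rot: [3.142, 0.0, -0.36]
force: [0.4, -0.3, -0.7]
width: 0.0317
gripper_force: 15.0
t: 13.58
eef_pos: [0.521, -0.3076, 0.0281]
ee_rot: [3.142, -0.001, -0.36]
force: [-1.1, 0.7, 4.8]
width: 0.0316
gripper_force: 15.0
```

Contact at 0.028 as expected. Releasing, rising and turning toward the eyepiece.

```bash
python3 -m creep '[[[5,0,0,0,0,0,0],[5,0,0,0,0,0,0],[5,0,0,0,0,0,0],[5.5,0,0,-4,0,0,0],[6,0,0,-8,0,0,0],[8.7,0,0,-13,0,0,0],[8.7,0,0,-13,0,0,0],[8.7,0,0,-13,0,0,0]]]';python3 go.py .6008 .133 .15 -1.106
```

```text
t: 14.58
eef_pos: [0.5204, -0.3074, 0.1574]
ee_rot: [-3.141, -0.0, -0.36]
force: [0.1, 0.1, -0.7]
width: 0.0835
gripper_force: 0.0
t 14.57 shift cm [ -8.   -44.04   0.76] turn [-0.     0.     0.746] width 0.0835 gf 0.0
```

```bash
python3 -m creep '[[[8.7,-1,-5.5,0,0,0,0.1],[8.7,-2,-11,0,0,0,0.2],[8.7,-3,-16.5,0,0,0,0.3],[8.7,-4,-22,0,0,0,0.4],[8.7,-5,-27.5,0,0,0,0.5],[8.7,-6,-33,0,0,0,0.6],[8.7,-7,-38.5,0,0,0,0.7],[8.7,-8,-44,0.7,0,0,0.746],[8.7,-8,-44,0.7,0,0,0.746],[8.7,-8,-44,0.7,0,0,0.746],[8.7,-8,-44,0.7,0,0,0.746]]]';python3 go.py .6008 .133 .012 -1.106
python3 - <<'E'
from station import *
import cv2
a=grab_frame("top")[140:340,300:580];b=grab_frame("side")[100:300,230:510]
cv2.imwrite("pics/p4.png",cv2.resize(cv2.hconcat([a,b]),(800,286)))
E
```

```text
t: 15.95
eef_pos: [0.6003, 0.1313, 0.1501]
ee_rot: [3.141, -0.0, -1.107]
force: [0.1, -0.6, -0.7]
width: 0.0867
gripper_force: 0.0
t 15.95 shift cm [-0.13 -0.13 13.81] turn [ 0.001 -0.    -0.001] width 0.0867 gf 0.0
```

View pics/p4.png

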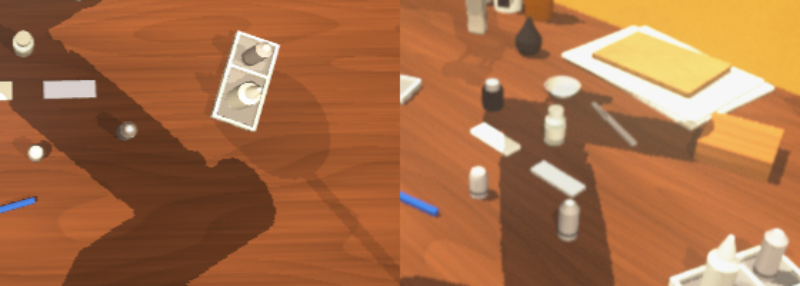

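Both oil-kit items stand in their compartments and the rest is undisturbed. Gripping the eyepiece.

```bash
python3 -m creep '[[[8.7,-0.1,-0.1,5,0,0,0],[8.7,-0.1,-0.1,9,0,0,0],[8.7,-0.1,-0.1,12,0,0,0],[8.7,-0.1,-0.1,13.4,0,0,0],[8.7,-0.1,-0.1,13.8,0,0,0],[8.7,-0.1,-0.1,13.8,0,0,0],[2,-0.1,-0.1,13.8,0,0,0],[2,-0.1,-0.1,13.8,0,0,0],[2,-0.1,-0.1,13.8,0,0,0],[2,-0.1,-0.1,13.8,0,0,0],[2,-0.1,-0.1,13.8,0,0,0],[2,-0.1,-0.1,13.8,0,0,0],[2,-0.1,-0.1,13.8,0,0,0]]]' 25; python3 -m creep '[[[2,0,0,-4,0,0,0],[2,0,0,-8,0,0,0],[2,0,0,-12,0,0,0],[2,0,0,-13,0,0,0],[2,0,0,-13,0,0,0]]]'; python3 go.py .4916 .3222 .15 -1.106
```

```text
t: 17.68
eef_pos: [0.6012, 0.1338, 0.0125]
ee_rot: [3.142, -0.0, -1.106]
force: [0.6, 0.1, -0.4]
width: 0.0336
gripper_force: 25.0
t: 18.3
eef_pos: [0.6011, 0.1339, 0.1428]
ee_rot: [-3.141, 0.0, -1.106]
force: [-1.2, 0.2, -2.3]
width: 0.0334
gripper_force: 25.0
t 18.3 shift cm [-21.74   1.35  -0.72] turn [-0.001  0.     0.   ] width 0.0334 gf 25.0
```

```bash
python3 -m creep '[[[2,-4,0.3,0,0,0,0],[2,-8,0.5,0,0,0,0],[2,-12,0.7,0,0,0,0],[2,-16,1,0,0,0,0],[2,-20,1.2,0,0,0,0],[2,-21.7,1.35,0,0,0,0],[2,-21.7,1.35,0,0,0,0],[2,-21.7,1.35,4,0,0,0],[2,-21.7,1.35,8,0,0,0],[2,-21.7,1.35,9.5,0,0,0],[2,-21.7,1.35,9.5,0,0,0],[2,-21.7,1.35,9.5,0,0,0]]]';python3 go.py .4916 .3222 .0165 -1.106
python3 - <<'E'
from station import *
import cv2
a=grab_frame("top")[150:300,80:280];b=grab_frame("side")[85:235,120:320]
cv2.imwrite("pics/p5.png",cv2.resize(cv2.hconcat([a,b]),(800,300)))
E
```

```text
t: 19.8
eef_pos: [0.4927, 0.3221, 0.0489]
ee_rot: [-3.14, 0.0, -1.106]
force: [-0.7, 0.5, -0.2]
width: 0.0332
gripper_force: 25.0
t 19.8 shift cm [-0.06  0.1   3.24] turn [-0.002  0.     0.   ] width 0.0332 gf 25.0
```

View pics/p5.png

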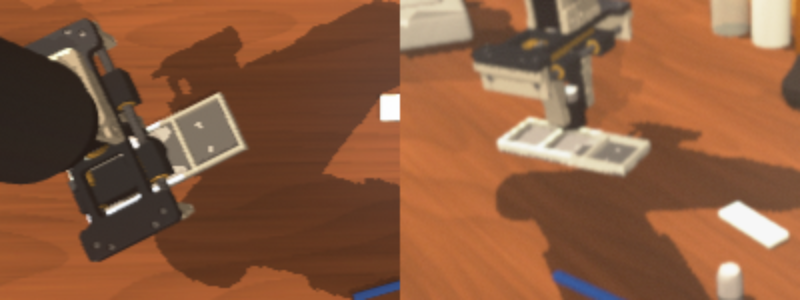

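The eyepiece is over the middle compartment. Lowering and releasing.

```bash
python3 -m creep '[[[2,0,0.1,1.5,0,0,0],[2,0,0.1,2.5,0,0,0],[2,0,0.1,3,0,0,0],[2,0,0.1,3.2,0,0,0],[2,0,0.1,3.25,0,0,0],[2,0,0.1,3.25,0,0,0],[2,0,0.1,3.25,0,0,0]]]'
```

```text
t: 20.78
eef_pos: [0.4905, 0.3207, 0.0164]
ee_rot: [3.141, -0.001, -1.105]
force: [-7.2, -3.3, 17.3]
width: 0.0332
gripper_force: 25.0
```

```bash
python3 -m creep '[[[2,0,0,-0.08,0,0,0],[2,0,0,-0.08,0,0,0],[2,0,0,-0.08,0,0,0]]]'; python3 -m creep '[[[5,0,0,0,0,0,0],[5,0,0,0,0,0,0],[5,0,0,0,0,0,0],[5.5,0,0,-4,0,0,0],[6,0,0,-8,0,0,0],[8.7,0,0,-13,0,0,0],[8.7,0,0,-13,0,0,0],[8.7,0,0,-13,0,0,0]]]';python3 go.py .4471 -.0112 .15 -1.106
```

```text
t: 21.15
eef_pos: [0.4907, 0.3209, 0.0164]
ee_rot: [3.141, -0.0, -1.105]
force: [-4.2, -2.1, 9.8]
width: 0.0331
gripper_force: 25.0
t: 22.15
eef_pos: [0.4907, 0.3211, 0.1457]
ee_rot: [-3.142, 0.0, -1.106]
force: [-0.6, 0.1, -1.1]
width: 0.0838
gripper_force: 0.0
t 22.15 shift cm [27.76 18.79 -0.45] turn [-0.  0. -0.] width 0.0838 gf 0.0
```

```bash
python3 -m creep '[[[8.7,4.6,3.1,0,0,0,0],[8.7,9.2,6.2,0,0,0,0],[8.7,13.8,9.3,0,0,0,0],[8.7,18.4,12.4,0,0,0,0],[8.7,23,15.5,0,0,0,0],[8.7,27.8,18.8,0,0,0,0],[8.7,27.8,18.8,0,0,0,0],[8.7,27.8,18.8,0,0,0,0]]]';python3 go.py .4471 -.0112 .010 -1.106
python3 - <<'E'
from station import *
import cv2
a=grab_frame("top")[150:330,80:360];b=grab_frame("side")[85:265,120:400]
cv2.imwrite("pics/p6.png",cv2.resize(cv2.hconcat([a,b]),(800,257)))
E
```

```text
t: 23.15
eef_pos: [0.4472, -0.0119, 0.1451]
ee_rot: [3.14, 0.0, -1.107]
force: [0.2, 0.6, 0.3]
width: 0.087
gripper_force: 0.0
t 23.15 shift cm [-0.07 -0.04 13.51] turn [ 0.001  0.    -0.001] width 0.087 gf 0.0
```

View pics/p6.png

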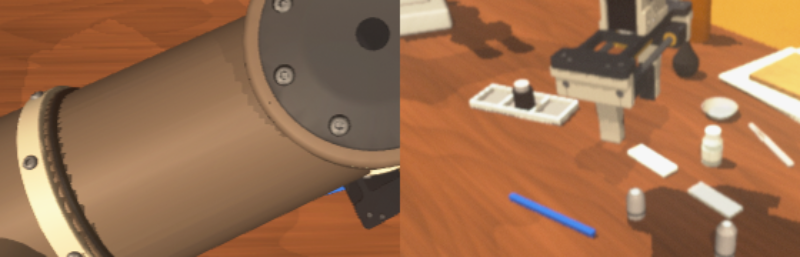

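The eyepiece is upright in the middle compartment. The pencil is close to the short objective, so I'll descend with a narrower opening.

```bash
python3 -m creep '[[[5.5,-0.05,0,3,0,0,0],[5.5,-0.05,0,6,0,0,0],[5.5,-0.05,0,9,0,0,0],[5.5,-0.05,0,12,0,0,0],[5.5,-0.05,0,13.2,0,0,0],[5.5,-0.05,0,13.5,0,0,0],[5.5,-0.05,0,13.5,0,0,0],[1,-0.05,0,13.5,0,0,0],[1,-0.05,0,13.5,0,0,0],[1,-0.05,0,13.5,0,0,0],[1,-0.05,0,13.5,0,0,0],[1,-0.05,0,13.5,0,0,0],[1,-0.05,0,13.5,0,0,0],[1,-0.05,0,13.5,0,0,0]]]' 25; python3 -m creep '[[[1,0,0,-4,0,0,0],[1,0,0,-8,0,0,0],[1,0,0,-12,0,0,0],[1,0,0,-13.5,0,0,0],[1,0,0,-13.5,0,0,0]]]'; python3 go.py .5167 .2721 .15 -1.106
```

```text
t: 25.0
eef_pos: [0.4475, -0.0111, 0.011]
ee_rot: [-3.141, -0.0, -1.106]
force: [0.6, -0.0, 4.8]
width: 0.0229
gripper_force: 25.0
t: 25.62
eef_pos: [0.4477, -0.0109, 0.1466]
ee_rot: [-3.139, 0.0, -1.106]
force: [0.2, 1.0, -1.8]
width: 0.023
gripper_force: 25.0
t 25.62 shift cm [-22.2  -18.86  -0.3 ] turn [-0.002  0.     0.   ] width 0.023 gf 25.0
```

```bash
python3 go.py .4665 .3723 .15 -1.106
```

```text
t 25.62 shift cm [-33.41 -18.86  -0.3 ] turn [-0.002  0.     0.   ] width 0.023 gf 25.0
```

```bash
python3 -m creep '[[[1,-4,-2.3,0,0,0,0],[1,-8,-4.5,0,0,0,0],[1,-12,-6.8,0,0,0,0],[1,-16,-9,0,0,0,0],[1,-20,-11.3,0,0,0,0],[1,-24,-13.5,0,0,0,0],[1,-28,-15.8,0,0,0,0],[1,-32,-18,0,0,0,0],[1,-33.4,-18.85,0,0,0,0],[1,-33.4,-18.85,0,0,0,0],[1,-33.4,-18.85,4,0,0,0],[1,-33.4,-18.85,8,0,0,0],[1,-33.4,-18.85,11,0,0,0],[1,-33.4,-18.85,11,0,0,0],[1,-33.4,-18.85,11,0,0,0]]]';python3 go.py .4665 .3723 .015 -1.106
python3 - <<'E'
from station import *
import cv2
a=grab_frame("top")[150:300,80:280];b=grab_frame("side")[85:235,120:320]
cv2.imwrite("pics/p7.png",cv2.resize(cv2.hconcat([a,b]),(800,300)))
E
```

```text
t: 27.5
eef_pos: [0.4665, 0.3717, 0.0369]
ee_rot: [-3.141, 0.0, -1.106]
force: [0.1, 0.0, -0.6]
width: 0.0229
gripper_force: 25.0
t 27.5 shift cm [-0.05 -0.02  2.19] turn [-0.001  0.    -0.   ] width 0.0229 gf 25.0
```

View pics/p7.png

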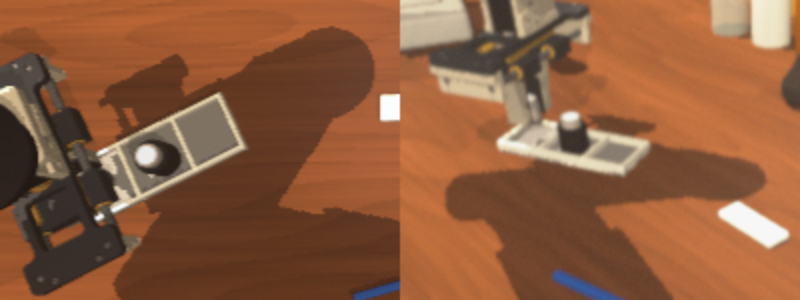

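The short objective is over the far end compartment. Lowering to contact.

```bash
python3 -m creep '[[[1,0,0,1,0,0,0],[1,0,0,1.6,0,0,0],[1,0,0,1.9,0,0,0],[1,0,0,2.1,0,0,0],[1,0,0,2.15,0,0,0],[1,0,0,2.15,0,0,0],[1,0,0,2.15,0,0,0]]]'
```

```text
t: 28.48
eef_pos: [0.466, 0.3718, 0.015]
ee_rot: [3.142, -0.0, -1.106]
force: [-2.2, -0.4, 6.4]
width: 0.0228
gripper_force: 25.0
```

```bash
python3 -m creep '[[[4.5,0,0,0,0,0,0],[4.5,0,0,0,0,0,0],[4.5,0,0,0,0,0,0],[5,0,0,-4,0,0,0],[5,0,0,-8,0,0,0],[8.7,0,0,-13,0,0,0],[8.7,0,0,-13,0,0,0],[8.7,0,0,-13,0,0,0]]]';python3 go.py .6047 .0026 .15 -1.106
```

```text
t: 29.48
eef_pos: [0.4658, 0.3718, 0.1442]
ee_rot: [-3.142, 0.0, -1.106]
force: [0.5, -0.2, -0.7]
width: 0.0745
gripper_force: 0.0
t 29.48 shift cm [39.23  4.13 -0.59] turn [-0.  0. -0.] width 0.0745 gf 0.0
```

```bash
python3 -m creep '[[[8.7,5.6,0.6,-0.5,0,0,0],[8.7,11.2,1.2,-0.5,0,0,0],[8.7,16.8,1.8,-0.5,0,0,0],[8.7,22.4,2.4,-0.5,0,0,0],[8.7,28,3,-0.5,0,0,0],[8.7,33.6,3.6,-0.5,0,0,0],[6.5,39.2,4.1,-0.5,0,0,0],[6.5,39.2,4.1,-0.5,0,0,0],[6.5,39.2,4.1,-0.5,0,0,0]]]';python3 go.py .6047 .0026 .014 -1.106
python3 - <<'E'
from station import *
import cv2
a=grab_frame("top")[150:300,80:360];b=grab_frame("side")[85:235,140:420]
cv2.imwrite("pics/p8.png",cv2.resize(cv2.hconcat([a,b]),(800,214)))
E
```

```text
t: 30.6
eef_pos: [0.6044, 0.0028, 0.1478]
ee_rot: [3.139, 0.001, -1.107]
force: [1.1, 0.5, -0.4]
width: 0.0666
gripper_force: 0.0
t 30.6 shift cm [ 0.03 -0.05 13.38] turn [ 0.002  0.001 -0.001] width 0.0666 gf 0.0
```

View pics/p8.png

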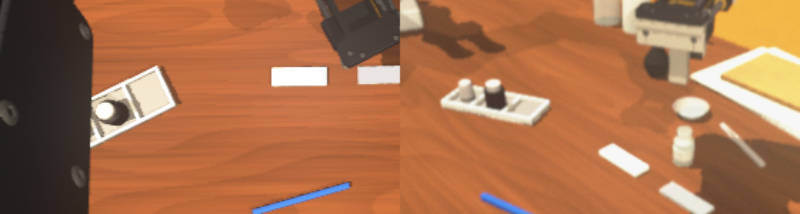

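The short objective and eyepiece are both standing in the tray. Gripping the vial.

```bash
python3 -m creep '[[[6.5,0,0,4,0,0,0],[6.5,0,0,8,0,0,0],[6.5,0,0,11,0,0,0],[6.5,0,0,13,0,0,0],[6.5,0,0,13.35,0,0,0],[6.5,0,0,13.35,0,0,0],[1.5,0,0,13.35,0,0,0],[1.5,0,0,13.35,0,0,0],[1.5,0,0,13.35,0,0,0],[1.5,0,0,13.35,0,0,0],[1.5,0,0,13.35,0,0,0],[1.5,0,0,13.35,0,0,0],[1.5,0,0,13.35,0,0,0]]]' 18; python3 -m creep '[[[1.5,0,0,-4,0,0,0],[1.5,0,0,-8,0,0,0],[1.5,0,0,-12,0,0,0],[1.5,0,0,-13.5,0,0,0],[1.5,0,0,-13.5,0,0,0]]]'; python3 go.py .5167 .2721 .15 -1.106
```

```text
t: 32.33
eef_pos: [0.6053, 0.0032, 0.0161]
ee_rot: [-3.141, -0.0, -1.106]
force: [-0.6, -0.5, 3.3]
width: 0.0294
gripper_force: 18.0
t: 32.95
eef_pos: [0.6054, 0.0034, 0.1513]
ee_rot: [-3.14, 0.0, -1.106]
force: [0.5, 0.8, -0.5]
width: 0.0296
gripper_force: 18.0
t 32.95 shift cm [-28.    -4.12   0.14] turn [-0.001  0.     0.   ] width 0.0296 gf 18.0
```

```bash
python3 -m creep '[[[1.5,-4.5,-0.7,0,0,0,0],[1.5,-9,-1.3,0,0,0,0],[1.5,-13.5,-2,0,0,0,0],[1.5,-18,-2.7,0,0,0,0],[1.5,-22.5,-3.3,0,0,0,0],[1.5,-27,-4,0,0,0,0],[1.5,-28,-4.1,0,0,0,0],[1.5,-28,-4.1,0,0,0,0],[1.5,-28,-4.1,4,0,0,0],[1.5,-28,-4.1,8,0,0,0],[1.5,-28,-4.1,11,0,0,0],[1.5,-28,-4.1,11,0,0,0],[1.5,-28,-4.1,11,0,0,0]]]';python3 go.py .5167 .2721 .02 -1.106
python3 - <<'E'
from station import *
import cv2
a=grab_frame("top")[150:300,80:280];b=grab_frame("side")[85:235,120:320]
cv2.imwrite("pics/p9.png",cv2.resize(cv2.hconcat([a,b]),(800,300)))
E
```

```text
t: 34.58
eef_pos: [0.517, 0.2715, 0.0417]
ee_rot: [-3.141, -0.0, -1.106]
force: [0.0, 1.0, -0.8]
width: 0.0296
gripper_force: 18.0
t 34.58 shift cm [-0.07  0.    2.17] turn [-0.001 -0.    -0.   ] width 0.0296 gf 18.0
```

View pics/p9.png

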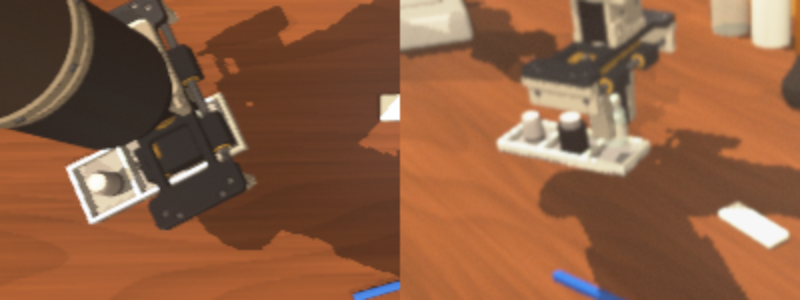

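The vial is over the near end compartment. Lowering.

```bash
python3 -m creep '[[[1.5,0,0,1,0,0,0],[1.5,0,0,1.6,0,0,0],[1.5,0,0,1.9,0,0,0],[1.5,0,0,2.1,0,0,0],[1.5,0,0,2.15,0,0,0],[1.5,0,0,2.15,0,0,0],[1.5,0,0,2.15,0,0,0]]]'
```

```text
t: 35.55
eef_pos: [0.5161, 0.2718, 0.02]
ee_rot: [3.142, -0.0, -1.105]
force: [-3.3, -1.5, 7.3]
width: 0.0292
gripper_force: 18.0
```

```bash
python3 -m creep '[[[5,0,0,0,0,0,0],[5,0,0,0,0,0,0],[5,0,0,0,0,0,0],[5.5,0,0,-4,0,0,0],[6,0,0,-8,0,0,0],[6,0,0,-13,0,0,0],[6,18,-2,-15,0,0,0],[6,18,-2,-15,0,0,0],[6,18,-2,-15,0,0,0],[6,18,-2,-15,0,0,0],[6,18,-2,-15,0,0,0]]]'
python3 - <<'E'
from station import *
import cv2
t=grab_frame("top");s=grab_frame("side")
r=lambda c:cv2.resize(c,(400,300))
cv2.imwrite("pics/end.png",cv2.vconcat([cv2.hconcat([r(t[180:285,95:235]),r(s[110:200,150:270])]),cv2.hconcat([r(t[140:275,360:540]),r(s[190:340,330:530])])]))
E
```

```text
t: 36.92
eef_pos: [0.6146, 0.1196, 0.1689]
ee_rot: [3.141, 0.0, -1.107]
force: [-0.9, 0.7, 0.8]
width: 0.0601
gripper_force: 0.0
```

View pics/end.png

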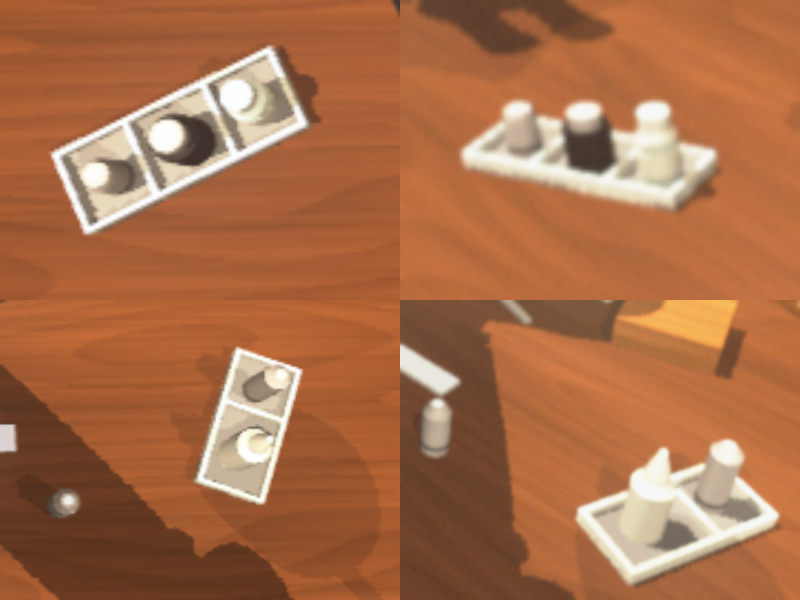

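All five stand upright in their compartments, the middle objective is untouched, and the arm is clear.

```bash
python3 -c "from station import *;print(job_done())"
```

```text
the job is handed in; nothing more can be done
None
```

I handed the job in at about 37 s: the last pictures show all five items upright in their compartments and the middle-length objective untouched, but the hand-in returned no verdict.

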